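Lap two salvaged tiles on the sloping display

ROBOT

A 6-joint arm with a two-finger parallel gripper is mounted at the origin on the work surface. World frame = base frame: x ahead of the robot, y to its left, z up, the work surface at z = 0. Lengths are in m, angles in rad, forces in N, time in s.
With the tool pointing down it reaches from about 0.35 to 0.975 m from the base axis. Payload 4.9 kg.
Tool frame: the origin (TCP) lies on the mounting face of the last link; the fingertips stand 173 mm ahead of it and the grasp point (between the pads) lies 155 mm ahead of it; z points along the fingers, y is the direction in which the jaws open and shut (so a half turn about z gives the same grasp; the last joint's range is limited). The gripper opens to 85 mm and grips with 20 to 120 N. Pads are 22 mm wide; open, the fingers measure 114 mm over their backs; the gripper's body (76 mm by 85 mm) begins 54 mm behind the grasp point. The pads swing forward as they close: fully open they stand 13 mm farther back than shut.
Start: joints at [-1.381, 0.053, 1.613, -0, 1.476, -0.119], TCP at [0.19, -0.595, 0.405] pointing down, gripper open.
Joint ranges: [-3.01, 3.01], [-1.01, 2.22], [0.06, 2.58], [-1.02, 4.17], [0.09, 2.62], [-3.14, 3.14]. Speed limits (rad/s): [2.57, 2.57, 3.14, 3.14, 3.14, 3.14].

INTERFACE

Orientations are given as a rotation vector (axis times angle).
In Python, from station import ctrl gives the robot as it stands. The module is installed in compiled form; this text tells all that it offers.
- The arm moves only by the tool jog_arm, never from a script. Its argument "steps" is a list of rows, each a list of 2 entries, a list of its own where there are three numbers: the shift along the tool's x, y, z in cm, then the turn, a rotation vector about the tool's x, y, z in degrees. In form: [[[tx, ty, tz], [rx, ry, rz]], ...]. A call has 1 to 8 rows; each row shifts and turns the pose as measured when the row begins, along the tool's axes as they then stand; what a row does not reach is not made up. A row lasts 1/10 s, in which the tool goes at most 50 mm and 8.59 degrees, less where a joint would pass 70% of its speed; a pose out of reach is approached as far as the arm can. A call is refused whole if a number of a shift passes 5 or a number of a turn 8.59, either way. A call with a gripper value outside its range is refused whole. "fingers" is the gripper command: -1 is shut, 1 is fully open, values between are in proportion, set as the call begins (left out, the last holds). The fingers move at their own pace and stop on an object; "grip_force" is the grip in N (left out, the last holds). Time passes only in rows, so rows that do not move let the fingers close. It gives the time, the measured TCP pose, the force and the opening at its end, in the units of the state.
- ctrl.get_obs(): the state, without advancing time (a new reading comes with each control period).
- ctrl.get_image(name): name is "scene" or "side" or "wrist"; returns the picture (420x560x3 uint8, red, green, blue); there is no depth.
- ctrl.camera_info(name): a dict with "K" (3x3 intrinsics, pixels), "dist_coeffs" ([k1, k2, p1, p2, k3] as OpenCV has them; the pictures are not rectified), "camera_from_world" (4x4, takes a point from world to camera coordinates). Camera axes: x right, y up, looking along -z (the intrinsics and any distortion apply to the point x, -y, -z); pixel columns grow to the right and rows downward; lengths in m; the calibration is good to about 2 mm. A picture is of the moment at which its call begins: read the wrist's pose just before it. camera_info takes no time and is no camera call; for the wrist camera it gives the pose at the moment of the call.
- ctrl.finish_job(): hands the job in, once; it reports no verdict.
The state is a dict: "t": time; "q": joint angles; "dq": joint speeds; "effort": joint torques, N m; "tool_pos": TCP position; "tool_rot": TCP orientation; "contact_force": force on the tool from outside, world axes, zero at the start; "wrist_torque": the same for the moment, N m; "opening": finger opening in m.
Only numpy, scipy, OpenCV 4.12 (cv2) and the standard library are available. Lean on these libraries where they do the work, as an engineer would, in place of code of your own. Each camera call takes 0.05 s, during which the arm holds its last target.

TASK

Finish the overlapping tile display on the sloping stand: lay the blue tile over the top of the screwed-on cream tile with its lower edge along the lower red line, then lay the ochre tile over the top of the blue one with its lower edge along the upper red line. Each should lie glazed face up, lengthwise up the slope, straight in line with the cream tile and bedded on the one below. Set the tiles down gently without dropping them, and do not shift the other wares standing about.

Things in the scene. Friction and masses are not known exactly. Their poses are not given: they have to be found in the camera images.
- display: sloping stand, fixed: grey panel 345 mm up the slope x 200 mm wide, pitched 20 degrees, low edge towards the robot, high edge 140 mm up. Two red lines, 4 mm wide, cross it 85 and 170 mm up the slope from the cream tile's lower edge, seen at both sides of the tiles. Origin: on the counter below its middle, panel's low edge 160 mm to -x and 22 mm up there; x level, uphill; y across.
- cream_tile (a point): underside centre of the cream tile (140 x 54 x 9 mm) screwed to the middle of the panel as the bottom course, lower end raised on a dark lath 20 mm up from the panel's low edge, top end on the panel. x up the slope along the tile, y across, z out of its face.
- lower_seat (a point): where the blue tile's underside centre is when it lies properly: lower edge over the lower red line, bedded on the top 55 mm of the cream tile, upper edge on the panel. Axes as of the tile lying there: x up the slope (13.9 degrees from level), y across, z out of its face. Its lower edge (70 mm to -x) is 15 mm off the panel, square to it.
- upper_seat (a point): the same for the ochre tile: lower edge over the upper red line, bedded on the top 55 mm of the blue tile, upper edge on the panel; axes as for lower_seat.
- blue_tile: flat rectangular glazed tile, 140 (own x) x 54 (own y) x 9 mm thick, about 150 g, dark blue with cream marks near both ends and in the middle; both ends alike, glazed face up. Origin: centre of its underside; z out of the glazed face. Starts flat on the counter, to the left or right of the display stand.
- ochre_tile: flat rectangular glazed tile, 140 (own x) x 54 (own y) x 9 mm thick, about 150 g, ochre yellow with cream marks near both ends and in the middle; both ends alike, glazed face up. Origin: centre of its underside; z out of the glazed face. Starts flat on the counter, to the left or right of the display stand.
- mug: white mug, 80 mm across, 90 high, handle on its own +y, a bystander. Origin: centre of its underside.
- bowl: blue bowl, 140 mm across, 60 high, a bystander. Origin: centre of its underside.
- teapot: white teapot, body 136 mm across, 130 high, spout on its own +y, handle on -y, a bystander. Origin: centre of its underside.
- goblet: amber glass goblet, 68 mm across, 160 high, a bystander. Origin: centre of its underside.
- brush: hand brush lying on the counter, a bystander. Origin: centre of its underside.
- album: closed green album lying flat, 150 x 110 x 28 mm, a bystander. Origin: centre of its underside.
Mind the look-alikes: they are no part of the job. There is more than one size of the ochre_tile; the job needs the larger. There is more than one size of the blue_tile; the one meant has the size given above.

How it is judged:
On the way, in this order (a step that is already met when the one before it is completed fails the run):
1. the blue tile lies released on its seat at the lower red line (x of blue_tile in the frame of lower_seat between -0.01 and 0.01 m and y of blue_tile in the frame of lower_seat between -0.012 and 0.012 m and z of blue_tile in the frame of lower_seat between -0.005 and 0.005 m and angle between the x axis of blue_tile and the x axis of lower_seat, either way round below 0.14 rad and angle between the z axis of blue_tile and the z axis of lower_seat, either way round below 0.12 rad and linear speed of blue_tile below 0.02 m/s and contact force between the fingers and blue_tile below 0.05 N), for 0.2 s.
2. the ochre tile lies released on its seat at the upper red line, over the blue one (x of ochre_tile in the frame of upper_seat between -0.01 and 0.01 m and y of ochre_tile in the frame of upper_seat between -0.012 and 0.012 m and z of ochre_tile in the frame of upper_seat between -0.005 and 0.005 m and angle between the x axis of ochre_tile and the x axis of upper_seat, either way round below 0.14 rad and angle between the z axis of ochre_tile and the z axis of upper_seat, either way round below 0.12 rad and linear speed of ochre_tile below 0.02 m/s and contact force between the fingers and ochre_tile below 0.05 N), for 0.2 s.
At the end, for the whole second after the job is handed in: Both tiles at rest, released: blue at the lower line over the cream tile, ochre at the upper line over the blue; each within 10 mm of its seat along the slope, 12 mm sideways, 5 mm in height, its length within 0.14 rad and its face within 0.12 rad of the seat's (all of step 1 and all of step 2); the robot touches nothing.
It fails at once if the blue tile is dropped (falls free, faster than 0.6 m/s) (linear speed of blue_tile above 0.6 m/s and contact force between the fingers and blue_tile below 0.05 N).
It fails at once if the ochre tile is dropped (falls free, faster than 0.6 m/s) (linear speed of ochre_tile above 0.6 m/s and contact force between the fingers and ochre_tile below 0.05 N).
It fails at once if another ware is shifted more than 30 mm (distance of any of mug, bowl, teapot, goblet, brush, album from where it was at the start of the episode above 0.03 m).
It also fails if it takes over 58 s, if anything falls off the work surface, if the arm or the gripper's body presses on something with over 40 N, if the wrist force passes 120 N, or if a joint passes its speed limit or range.

## Working session

There is one attempt and no reset: what is moved stays moved. The work goes in short steps, Python scripts to look and compute and a tool call to move; the robot and the scene stay as the last step left them, time stands still between calls to the robot, and variables do not carry over. Pictures are saved under pics/ and viewed, and the job is handed in when it is done.

Besides the shell and the picture viewer there is one more tool, called as name(argument=value, ...), one argument or row to a line, values as JSON. jog_arm: Moves the arm, as the interface text tells. Its arguments: {"type":"object","properties":{"steps":{"type":"array","items":{"type":"array"}},"fingers":{"type":"number"},"grip_force":{"type":"number"}},"required":["steps"]}

```bash
mkdir -p pics
python3 - <<'E'
from station import ctrl
import cv2, numpy as np
np.set_printoptions(precision=4,suppress=True)
o=ctrl.get_obs();print(o)
for n in ["scene","side","wrist"]:
    ci=ctrl.camera_info(n);print(n,ci["K"],ci["dist_coeffs"],ci["camera_from_world"])
    im=ctrl.get_image(n);cv2.imwrite(f"pics/a_{n}.png",im[:,:,::-1])
print(ctrl.get_obs()["t"])
E
```

```text
{'t': 0.0, 'q': array([-1.381 ,  0.0533,  1.6143, -0.    ,  1.476 , -0.119 ]), 'dq': array([-0.0005, -0.0008, -0.0012, -0.0011,  0.0008, -0.0005]), 'effort': array([ -0.0002, -39.3677, -37.0177,  -0.0001,   0.007 ,   0.    ]), 'tool_pos': array([ 0.1899, -0.5952,  0.4035]), 'tool_rot': array([-3.1022, -0.4828,  0.0001]), 'contact_force': array([ 0.1061,  0.7104, -0.2332]), 'wrist_torque': array([-0.0114, -0.033 , -0.0101]), 'opening': 0.08536126681501191}
scene [[382.1331   0.     270.4843]
 [  0.     382.1331 213.5957]
 [  0.       0.       1.    ]] [-0.0336  0.      0.      0.      0.    ] [[-0.1006  0.9949  0.0066  0.0286]
 [-0.8301 -0.0876  0.5507  0.3397]
 [ 0.5484  0.05    0.8347 -1.4733]
 [ 0.      0.      0.      1.    ]]
side [[533.965    0.     283.0014]
 [  0.     533.965  208.5057]
 [  0.       0.       1.    ]] [-0.0873  0.      0.      0.      0.    ] [[-0.9251 -0.3795 -0.0078  0.4588]
 [ 0.2525 -0.6307  0.7338 -0.1718]
 [-0.2835  0.6769  0.6793 -1.4122]
 [ 0.      0.      0.      1.    ]]
wrist [[368.8451   0.     283.9941]
 [  0.     368.8451 211.2017]
 [  0.       0.       1.    ]] [-0.0305  0.      0.      0.      0.    ] [[ 0.3041 -0.9526 -0.0011 -0.6243]
 [ 0.9187  0.2936 -0.2641  0.0345]
 [ 0.2519  0.0793  0.9645 -0.3788]
 [ 0.      0.      0.      1.    ]]
0.15
```

View pics/a_scene.png

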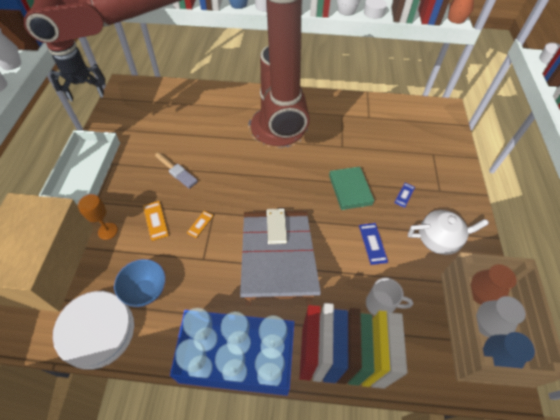

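View pics/a_side.png

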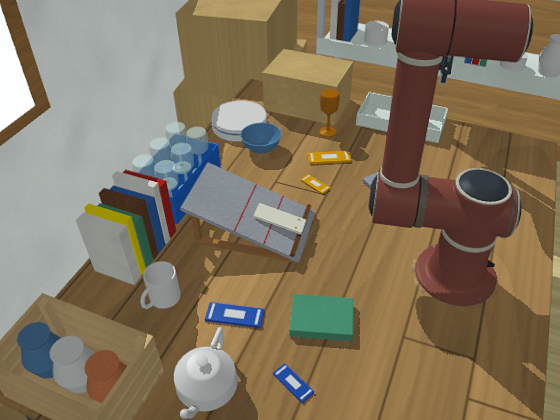

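View pics/a_wrist.png

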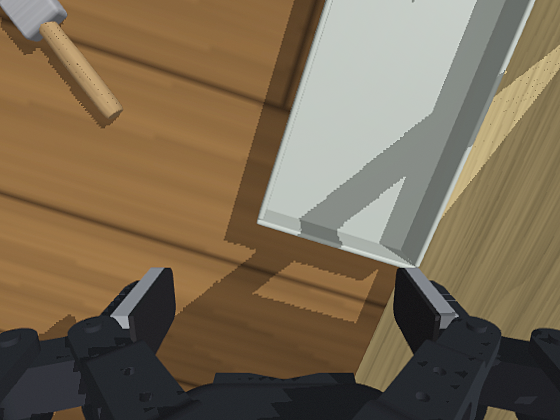

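```bash
cat > h.py <<'E'
from station import ctrl
import cv2, numpy as np
from scipy.spatial.transform import Rotation as R
np.set_printoptions(precision=4,suppress=True)
def shot(n,name):
    ci=ctrl.camera_info(n); im=ctrl.get_image(n); cv2.imwrite(f"pics/{name}.png",im[:,:,::-1]); return ci,im
def ray(ci,px):
    px=np.asarray(px,float).reshape(-1,1,2)
    u=cv2.undistortPoints(px,np.array(ci["K"]),np.array(ci["dist_coeffs"])).reshape(-1,2)
    T=np.array(ci["camera_from_world"]); d=np.c_[u[:,0],-u[:,1],-np.ones(len(u))]
    return -T[:3,:3].T@T[:3,3], d@T[:3,:3]
def onz(ci,px,z):
    c,d=ray(ci,px); z=np.broadcast_to(z,len(d)); return c+d*((z-c[2])/d[:,2])[:,None]
def proj(ci,P):
    T=np.array(ci["camera_from_world"]); p=np.atleast_2d(P)@T[:3,:3].T+T[:3,3]; p=p*[1,-1,-1]
    return cv2.projectPoints(p,np.zeros(3),np.zeros(3),np.array(ci["K"]),np.array(ci["dist_coeffs"]))[0].reshape(-1,2)
def blobs(im,lo,hi,amin=60):
    hsv=cv2.cvtColor(im,cv2.COLOR_RGB2HSV); m=cv2.inRange(hsv,np.array(lo),np.array(hi))
    cs,_=cv2.findContours(m,cv2.RETR_EXTERNAL,cv2.CHAIN_APPROX_NONE)
    return [c for c in cs if cv2.contourArea(c)>amin]
def rect(ci,c,z):
    P=onz(ci,c.reshape(-1,2),z)[:,:2].astype(np.float32)
    (x,y),(w,h),a=cv2.minAreaRect(P*1000)
    if w<h: w,h,a=h,w,a+90
    a=(a+90)%180-90
    return np.array([x,y,w,h]),a
BL=((105,120,60),(130,255,255)); OC=((12,170,120),(28,255,255))
E
python3 - <<'E'
from h import *
for n in ["scene","side"]:
    ci=ctrl.camera_info(n); im=cv2.imread(f"pics/a_{n}.png")[:,:,::-1].copy()
    for nm,(lo,hi) in dict(blue=BL,ochre=OC).items():
        for c in blobs(im,lo,hi):
            M=cv2.moments(c); r,a=rect(ci,c,0.009)
            if r[2]<200: print(n,nm,"px",round(M['m10']/M['m00']),round(M['m01']/M['m00']),"mm",r.round(1),"long-axis deg",round(a,1))
    big=cv2.resize(im[200:310,220:340] if n=="scene" else im[150:270,170:330],None,fx=5,fy=5,interpolation=cv2.INTER_CUBIC)
    cv2.imwrite(f"pics/b_{n}.png",big[:,:,::-1])
E
```

```text
scene blue px 182 336 mm [ 825.1 -189.    45.7   38.5] long-axis deg 35.7
scene blue px 339 347 mm [810.4 237.  191.   50.7] long-axis deg -8.1
scene blue px 140 281 mm [ 689.9 -341.3  134.1  132.9] long-axis deg 6.1
scene blue px 373 243 mm [487.2 338.3 103.2  49.9] long-axis deg 12.5
scene blue px 405 194 mm [286.6 455.7  65.2  32. ] long-axis deg -25.6
scene ochre px 107 231 mm [ 532.4 -495.8   60.4   60.2] long-axis deg 2.0
scene ochre px 200 224 mm [ 474.3 -206.3   70.2   40.1] long-axis deg -25.0
scene ochre px 155 221 mm [ 483.9 -349.   128.6   56.7] long-axis deg 26.0
scene ochre px 88 207 mm [ 456.2 -588.5   99.9   62. ] long-axis deg 6.9
side blue px 294 384 mm [283.  462.3  97.8  37.9] long-axis deg -25.7
side blue px 236 315 mm [484.2 345.6 139.1  57. ] long-axis deg 13.4
side ochre px 315 183 mm [ 470.8 -199.2  101.1   41.7] long-axis deg -23.4
side ochre px 327 157 mm [ 472.9 -346.   142.3   63.6] long-axis deg 26.5
side ochre px 327 131 mm [ 525.9 -483.3   56.8   56.5] long-axis deg 19.4
side ochre px 329 93 mm [ 604.2 -735.4   71.7   60.6] long-axis deg 21.9
```

View pics/b_scene.png

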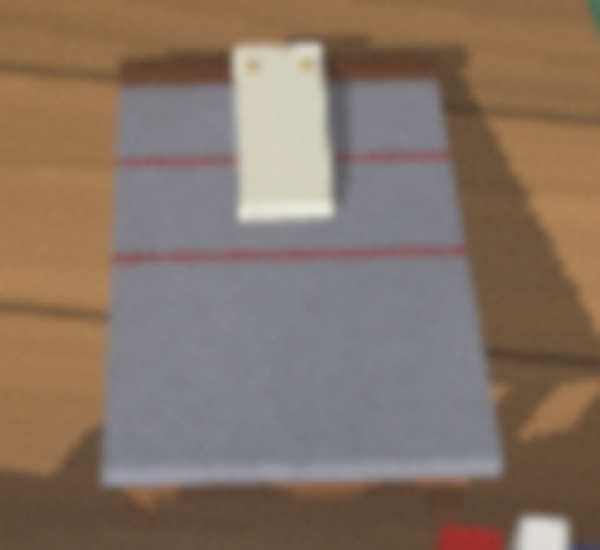

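View pics/b_side.png

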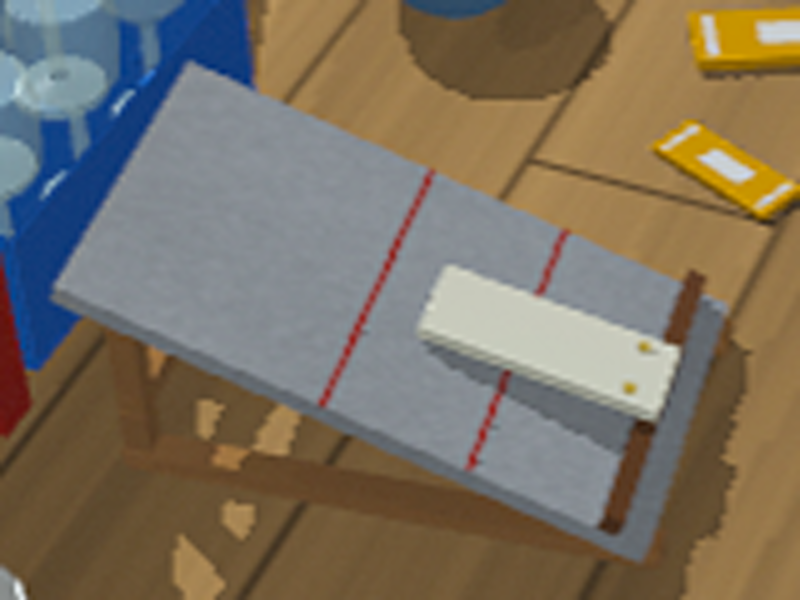

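Run:
```python
from h import *
s20,c20=np.sin(np.radians(20)),np.cos(np.radians(20))
pts={"scene":((220,200),[(118,162,105,-1),(450,155,105,1),(113,259,190,-1),(467,250,190,1),(105,468,345,-1),(499,459,345,1)]),
"side":((170,150),[(565,230,105,-1),(470,468,105,1),(432,172,190,-1),(322,405,190,1),(190,62,345,-1),(55,290,345,1)])}
for n,(o,L) in pts.items():
    ci=ctrl.camera_info(n); L=np.array(L,float)
    px=(L[:,:2]+.5)/5-.5+o; z=.022+L[:,2]/1000*s20
    W=onz(ci,px,z)*1000
    loc=np.c_[-160+L[:,2]*c20, L[:,3]*100]
    # rigid 2D fit
    a=loc-loc.mean(0); b=W[:,:2]-W[:,:2].mean(0)
    U,S,Vt=np.linalg.svd(a.T@b); Rm=Vt.T@U.T
    t=W[:,:2].mean(0)-Rm@loc.mean(0)
    print(n,"yaw",np.degrees(np.arctan2(Rm[1,0],Rm[0,0])),"origin",t); print((W[:,:2]-(loc@Rm.T+t)).round(1))
    # cream tile
```

```text
scene yaw 7.306344225405845 origin [568.41    47.8995]
[[-0.2  0.6]
 [-0.4 -0.3]
 [ 0.6  0.4]
 [-0.4  0. ]
 [-0.   1.2]
 [ 0.4 -1.9]]
side yaw 7.813714532239475 origin [567.1337  50.5397]
[[-0.   0.4]
 [ 1.4 -2.1]
 [-0.7  1.4]
 [ 1.6 -0.8]
 [-1.4 -0.1]
 [-0.8  1.3]]
```

```bash
cat >> h.py <<'E'
def pose():
    o=ctrl.get_obs(); return o["tool_pos"],R.from_rotvec(o["tool_rot"])
def tilerot(yaw,pitch=0):
    "tool orientation for a tile with long axis at yaw (deg), nose up by pitch; tool x=tile x, z=-tile z"
    return R.from_euler("ZYX",[yaw,-pitch,0],degrees=True)*R.from_euler("x",180,degrees=True)
def plan(p,Rt=None):
    p0,R0=pose(); d=R0.inv().apply(np.asarray(p)-p0)*100
    print("t",round(ctrl.get_obs()["t"],2),"pos",p0,"shift cm",d.round(2),"rows>=",np.abs(d).max()/5, end=" ")
    if Rt is not None:
        r=(R0.inv()*Rt); print("turn deg",np.degrees(r.as_rotvec()).round(2),"shift cm after turn",(Rt.inv().apply(np.asarray(p)-p0)*100).round(2),end="")
    print()
E
python3 - <<'E'
from h import *
plan([.48,-.25,.404],tilerot(13.2))
p0,R0=pose();print(R0.as_matrix())
ci=ctrl.camera_info("wrist");T=np.array(ci["camera_from_world"]);c=-T[:3,:3].T@T[:3,3];print("cam in tool",R0.inv().apply(c-p0),"look",R0.inv().apply(-T[2,:3]),"right",R0.inv().apply(T[0,:3]))
E
```

```text
t 0.15 pos [ 0.1899 -0.5952  0.4037] shift cm [ 38.13 -24.07   0.02] rows>= 7.625591980288173 turn deg [-0.09 -0.01  4.5 ] shift cm after turn [ 36.12 -26.99  -0.03]
[[ 0.9527  0.304  -0.0003]
 [ 0.304  -0.9527  0.0016]
 [ 0.0002 -0.0016 -1.    ]]
cam in tool [ 0.0668 -0.      0.0298] look [-0.2643  0.0008  0.9644] right [ 0.0002  1.     -0.0008]
```

jog_arm(
  steps=[
    [[0, 0, 0], [0, 0, 4.5]],
    [[4.5, -3.4, 0], [0, 0, 0]],
    [[4.5, -3.4, 0], [0, 0, 0]],
    [[4.5, -3.4, 0], [0, 0, 0]],
    [[4.5, -3.4, 0], [0, 0, 0]],
    [[4.5, -3.4, 0], [0, 0, 0]],
    [[4.5, -3.4, 0], [0, 0, 0]],
    [[4.5, -3.4, 0], [0, 0, 0]],
  ],
)

```text
t: 0.95
tool_pos: [0.4157, -0.3252, 0.4008]
tool_rot: [-3.118, -0.336, 0.002]
contact_force: [1.2, -0.0, -0.4]
opening: 0.0853
```

jog_arm(
  steps=[
    [[0, -5, 0], [0, 0, 0]],
    [[0, -5, 0], [0, 0, 0]],
    [[0, -5, 0], [0, 0, 0]],
    [[0, -5, 0], [0, 0, 0]],
    [[0, -5, 0], [0, 0, 0]],
    [[0, -5, 0], [0, 0, 0]],
    [[0, -5, 0], [0, 0, 0]],
    [[0, -5, 0], [0, 0, 0]],
  ],
)

```text
t: 1.75
tool_pos: [0.33, 0.0655, 0.4005]
tool_rot: [-3.113, -0.332, 0.002]
contact_force: [1.5, -0.2, 0.0]
opening: 0.0853
```

Run:
```python
from h import *
ci,im=shot("wrist","c1")
print(pose()[0],np.degrees(pose()[1].as_euler("ZYX")))
plan([.485,.343,.35],tilerot(13.2))
```

```text
[0.3283 0.0719 0.4006] [  12.9797    0.0093 -179.0561]
t 1.8 pos [0.3283 0.0719 0.4006] shift cm [ 21.36 -22.81   5.43] rows>= 4.562843996338172 turn deg [-0.94  0.01 -0.22] shift cm after turn [ 21.44 -22.82   5.06]
```

View pics/c1.png

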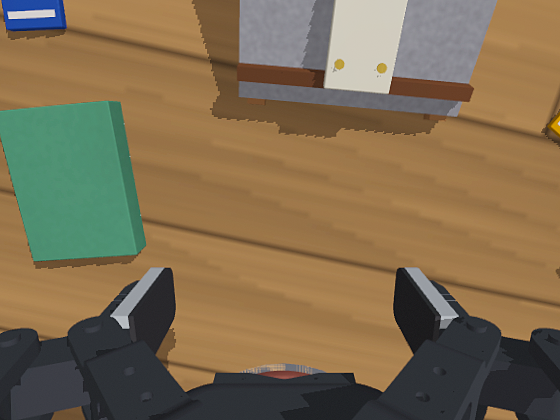

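jog_arm(
  steps=[
    [[4.5, 0, 0], [-0.9, 0, 0]],
    [[4.5, 0, 0], [0, 0, 0]],
    [[4.5, 0, 0], [0, 0, 0]],
    [[4.5, 0, 0], [0, 0, 0]],
    [[0, 0, 0], [0, 0, 0]],
  ],
)

```text
t: 2.3
tool_pos: [0.5057, 0.1214, 0.4005]
tool_rot: [3.117, 0.381, 0.009]
contact_force: [-0.6, 0.3, -0.5]
opening: 0.0853
```

Run:
```python
from h import *
ci,im=shot("wrist","c2")
print(pose()[0],np.degrees(pose()[1].as_euler("ZYX")))
plan([.485,.343,.35],tilerot(13.2))
import pickle;pickle.dump(ci,open("c2.pkl","wb"))
```

```text
[0.504  0.121  0.4011] [ 13.9153  -0.3165 179.8791]
t 2.35 pos [0.504  0.121  0.4011] shift cm [  3.47 -22.01   5.08] rows>= 4.40278797288039 turn deg [ 0.12 -0.32  0.71] shift cm after turn [  3.22 -22.05   5.11]
```

View pics/c2.png

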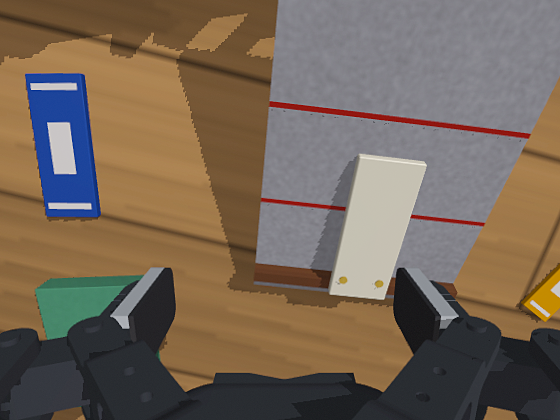

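Run:
```python
from h import *
import pickle
ci=pickle.load(open("c2.pkl","rb")); im=cv2.imread("pics/c2.png")[:,:,::-1].copy()
for c in blobs(im,*BL,amin=1000): print("blue",rect(ci,c,0.009))
hsv=cv2.cvtColor(im,cv2.COLOR_RGB2HSV)
red=cv2.inRange(hsv,np.array((172,150,60)),np.array((180,255,255)))|cv2.inRange(hsv,np.array((0,200,60)),np.array((4,255,255)))
red[300:]=0; red[:,540:]=0
cs,_=cv2.findContours(red,cv2.RETR_EXTERNAL,cv2.CHAIN_APPROX_NONE)
for c in cs:
    if cv2.contourArea(c)<30: continue
    P=c.reshape(-1,2); a=P[P[:,0]==P[:,0].min()].mean(0); b=P[P[:,0]==P[:,0].max()].mean(0)
    z=0.087 if P[:,1].mean()<150 else .0579
    print(a,b,(onz(ci,[a,b],z)*1000).round(1).tolist())
# predicted
O=np.array([.5678,.0492,0]);Y=R.from_euler("z",7.55,degrees=True)
for s in (105,190):
    l=np.array([[-.16+s/1000*.9397,y,.022+s/1000*.342] for y in(.1,.027,-.027,-.1)]); print("pred px",proj(ci,Y.apply(l)+O).round(0).tolist(), (Y.apply(l)+O)[[0,3]].round(4).tolist())
top=onz(ci,[(358,154),(426,162)],.022+.160*.342+.009); low=onz(ci,[(330,293),(385,299)],.022+.02*.342+.024)
print("cream top",top,"low",low)
m=(top.mean(0)+low.mean(0))/2; d=top.mean(0)-low.mean(0); print("yaw",np.degrees(np.arctan2(d[1],d[0])),"local y",Y.inv().apply(top.mean(0)-O),Y.inv().apply(low.mean(0)-O))
```

```text
blue (array([487.3648, 338.3738, 139.306 ,  57.1673]), 13.388984680175781)
[411.  216.5] [483. 224.] [[511.8, 5.9, 57.9], [520.8, -59.7, 57.9]]
[261.  199.5] [344. 208.] [[495.0, 138.4, 57.9], [505.0, 65.9, 57.9]]
[270. 103.] [529.  134.5] [[575.1, 148.4, 87.0], [601.4, -49.6, 87.0]]
pred px [[259.0, 200.0], [341.0, 209.0], [402.0, 216.0], [481.0, 224.0]] [[0.4939, 0.1403, 0.0579], [0.5201, -0.058, 0.0579]]
pred px [[266.0, 105.0], [363.0, 116.0], [434.0, 125.0], [525.0, 136.0]] [[0.573, 0.1508, 0.087], [0.5993, -0.0475, 0.087]]
cream top [[0.5547 0.0739 0.0857]
 [0.5617 0.0206 0.0857]] low [[0.4205 0.0541 0.0528]
 [0.4269 0.001  0.0528]]
yaw 8.307195182572471 local y [-0.0097 -0.0007  0.0857] [-0.1457 -0.0025  0.0528]
```

jog_arm(
  fingers=0.65,
  grip_force=40,
  steps=[
    [[0.6, -4, 1.2], [0, -0.3, 0.6]],
    [[0.6, -4, 1.2], [0, 0, 0]],
    [[0.6, -4, 1.2], [0, 0, 0]],
    [[0.6, -4, 1.2], [0, 0, 0]],
    [[0.6, -4, 1.2], [0, 0, 0]],
    [[0, 0, 0], [0, 0, 0]],
  ],
)

```text
t: 2.95
tool_pos: [0.4846, 0.3242, 0.3408]
tool_rot: [3.119, 0.353, 0.005]
contact_force: [-0.1, -0.7, 0.3]
opening: 0.0706
```

Run:
```python
from h import *
ci,im=shot("wrist","c3")
print(pose()[0],np.degrees(pose()[1].as_euler("ZYX")),ctrl.get_obs()["opening"])
for c in blobs(im,*BL,amin=1000): print("blue",rect(ci,c,0.009))
plan([.487,.339,.25],tilerot(13.3))
```

```text
[0.4851 0.3228 0.3417] [ 12.8449  -0.2384 179.7401] 0.07057846746596412
blue (array([486.8678, 340.3752, 139.7343,  53.2718]), 13.398587226867676)
t 3.0 pos [0.4851 0.3228 0.3417] shift cm [ 0.51 -1.57  9.17] rows>= 1.8338940557829297 turn deg [ 0.26 -0.24 -0.46] shift cm after turn [ 0.56 -1.53  9.17]
```

View pics/c3.png

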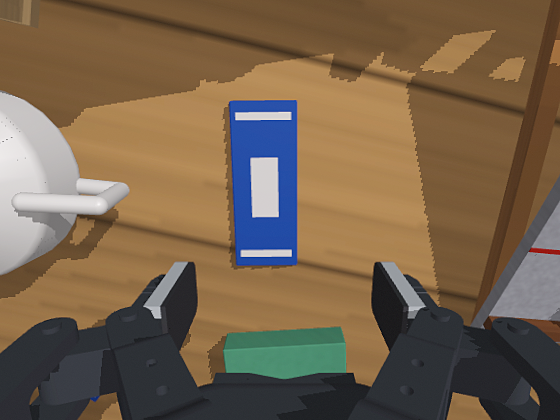

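Run:
```python
from h import *
ci=ctrl.camera_info("wrist")
for z in (.04,.07,.1): print(onz(ci,[(128,190),(285,328)],z))
plan([.487,.3405,.25],tilerot(13.4))
```

```text
[[0.4693 0.4385 0.04  ]
 [0.3805 0.2965 0.04  ]]
[[0.4782 0.4274 0.07  ]
 [0.3992 0.301  0.07  ]]
[[0.4872 0.4162 0.1   ]
 [0.4179 0.3056 0.1   ]]
t 3.0 pos [0.4851 0.3228 0.3417] shift cm [ 0.54 -1.72  9.17] rows>= 1.8337891115183467 turn deg [ 0.26 -0.24 -0.56] shift cm after turn [ 0.6  -1.67  9.17]
```

jog_arm(
  steps=[
    [[0.6, -1.7, 3], [0.3, -0.2, -0.6]],
    [[0, 0, 3.5], [0, 0, 0]],
    [[0, 0, 3.5], [0, 0, 0]],
    [[0, 0, 0], [0, 0, 0]],
  ],
)

```text
t: 3.4
tool_pos: [0.4883, 0.3374, 0.2457]
tool_rot: [-3.118, -0.364, -0.016]
contact_force: [-0.9, 0.4, -1.0]
opening: 0.0706
```

Run:
```python
from h import *
print(pose()[0],np.degrees(pose()[1].as_euler("ZYX")),ctrl.get_obs()["opening"])
plan([.487,.3405,.185],tilerot(13.4))
```

```text
[0.4883 0.3374 0.2457] [  13.3217   -0.6021 -179.9286] 0.07060478242295573
t 3.4 pos [0.4883 0.3374 0.2457] shift cm [-0.12 -0.33  6.07] rows>= 1.2142080564403028 turn deg [-0.07 -0.6  -0.08] shift cm after turn [-0.06 -0.34  6.07]
```

jog_arm(
  steps=[
    [[-0.1, -0.3, 2], [0, -0.6, 0]],
    [[0, 0, 2], [0, 0, 0]],
    [[0, 0, 2], [0, 0, 0]],
    [[0, 0, 0], [0, 0, 0]],
  ],
)

```text
t: 3.8
tool_pos: [0.4903, 0.3369, 0.1942]
tool_rot: [-3.117, -0.357, -0.016]
contact_force: [0.0, -0.2, 0.0]
opening: 0.0701
```

Run:
```python
from h import *
print(pose()[0],np.degrees(pose()[1].as_euler("ZYX")),ctrl.get_obs()["opening"])
plan([.487,.3405,.172],tilerot(13.4))
ci,im=shot("wrist","c4")
```

```text
[0.4903 0.3369 0.1942] [  13.0493   -0.602  -179.8483] 0.07005937548507002
t 3.8 pos [0.4903 0.3369 0.1942] shift cm [-0.26 -0.42  2.22] rows>= 0.4433137151614314 turn deg [-0.15 -0.6  -0.35] shift cm after turn [-0.23 -0.43  2.22]
```

View pics/c4.png

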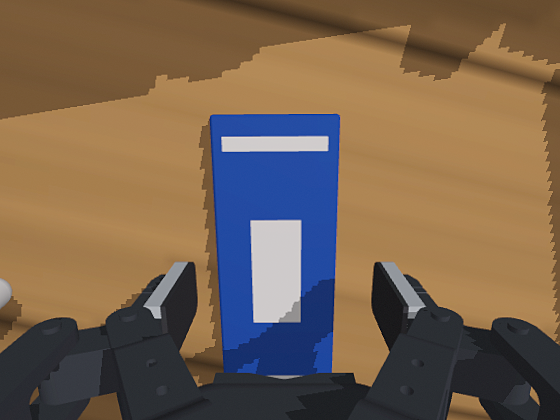

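jog_arm(
  steps=[
    [[-0.3, -0.4, 0.7], [0, -0.6, -0.3]],
    [[-0.3, -0.3, 0.8], [0, 0, 0]],
    [[0, 0, 0.7], [0, 0, 0]],
    [[0, 0, 0.0], [0, 0, 0]],
  ],
)

```text
t: 4.25
tool_pos: [0.486, 0.3438, 0.18]
tool_rot: [-3.113, -0.363, -0.019]
contact_force: [-0.2, 0.0, 0.4]
opening: 0.0706
```

Run:
```python
from h import *
print(pose()[0],np.degrees(pose()[1].as_euler("ZYX")),ctrl.get_obs()["opening"])
plan([.487,.3405,.170],tilerot(13.4))
```

```text
[0.486  0.3438 0.18  ] [  13.3116   -0.7567 -179.6547] 0.07061635828939986
t 4.25 pos [0.486  0.3438 0.18  ] shift cm [0.01 0.35 1.  ] rows>= 0.1994875103283469 turn deg [-0.34 -0.76 -0.09] shift cm after turn [0.02 0.34 1.  ]
```

jog_arm(
  steps=[
    [[0, 0.3, 0.6], [0, -0.7, 0]],
    [[0, 0, 0.5], [0, 0, 0]],
    [[0, 0, 0.0], [0, 0, 0]],
  ],
)

```text
t: 4.55
tool_pos: [0.4868, 0.3409, 0.1683]
tool_rot: [-3.114, -0.364, 0.001]
contact_force: [-0.3, -0.2, -0.7]
opening: 0.0704
```

Run:
```python
from h import *
print(pose()[0],np.degrees(pose()[1].as_euler("ZYX")),ctrl.get_obs()["contact_force"])
plan([.487,.3405,.170],tilerot(13.4))
ci,im=shot("side","c5");cv2.imwrite("pics/c5b.png",cv2.resize(im[240:360,170:310],None,fx=5,fy=5)[:,:,::-1])
```

```text
[0.4868 0.3409 0.1683] [  13.3396   -0.0092 -179.6552] [-0.2963 -0.214  -0.7422]
t 4.55 pos [0.4868 0.3409 0.1683] shift cm [ 0.01  0.04 -0.17] rows>= 0.03453459705447834 turn deg [-0.34 -0.01 -0.06] shift cm after turn [ 0.01  0.04 -0.17]
```

View pics/c5b.png

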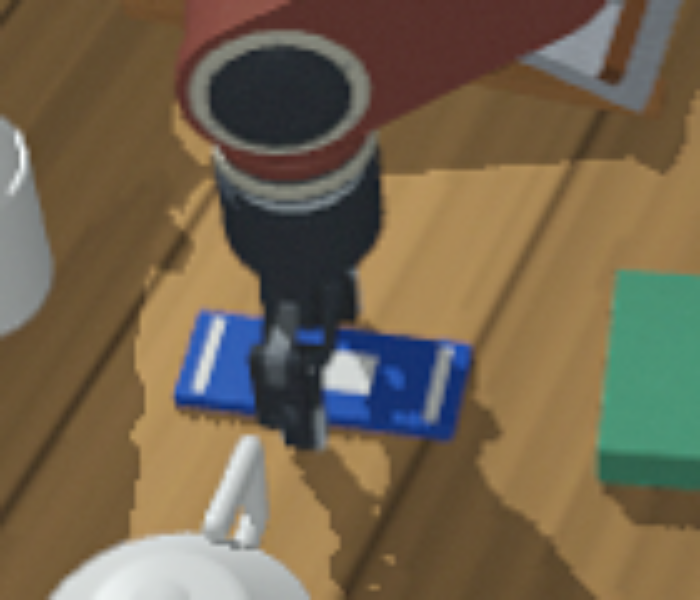

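jog_arm(
  fingers=-1,
  grip_force=40,
  steps=[
    [[0, 0, -0.1], [0, 0, 0]],
    [[0, 0, 0], [0, 0, 0]],
    [[0, 0, 0], [0, 0, 0]],
    [[0, 0, 0], [0, 0, 0]],
    [[0, 0, 0], [0, 0, 0]],
  ],
)

```text
t: 5.1
tool_pos: [0.4873, 0.341, 0.1702]
tool_rot: [-3.114, -0.364, -0.001]
contact_force: [0.5, 0.4, 0.2]
opening: 0.0527
```

Run:
```python
from h import *
o=ctrl.get_obs();print(pose()[0],np.degrees(pose()[1].as_euler("ZYX")),o["contact_force"],o["wrist_torque"],o["opening"])
```

```text
[0.4873 0.341  0.1702] [  13.3359   -0.0825 -179.6515] [0.52   0.3771 0.2225] [-0.0375 -0.0225 -0.0194] 0.05271038137838023
```

```bash
cat >> h.py <<'E'
O=np.array([.5685,.0480,0]); YAW=7.6
s20,c20=np.sin(np.radians(20)),np.cos(np.radians(20))
b=np.arcsin(15/140)
def seat(which,YAW=YAW,O=O):
    s=(.105 if which=="lower" else .190)+.07*np.cos(b); h=.015-.07*np.sin(b)
    l=np.array([-.160+s*c20-h*s20,0,.022+s*s20+h*c20]); Y=R.from_euler("z",YAW,degrees=True)
    Rt=tilerot(YAW,20-np.degrees(b)); return Y.apply(l)+O,Rt
def tcp(which,above=0,grip=.170,off=(0,0)):
    p,Rt=seat(which); return p-Rt.as_matrix()[:,2]*(grip+above)+Rt.apply([off[0],off[1],0]),Rt
E
python3 - <<'E'
from h import *
for w in("lower","upper"): print(seat(w)[0],tcp(w)[0],tcp(w,.06)[0])
plan(tcp("lower",.06)[0],tcp("lower")[1])
E
```

```text
[0.57   0.0482 0.0888] [0.5297 0.0428 0.2538] [0.5154 0.0409 0.3121]
[0.6492 0.0588 0.1178] [0.6088 0.0534 0.2829] [0.5946 0.0515 0.3411]
t 5.1 pos [0.4873 0.341  0.1702] shift cm [ -4.17  29.76 -14.38] rows>= 5.951648316804415 turn deg [-1.04 13.77  5.67] shift cm after turn [  2.25  30.11 -14.06]
```

jog_arm(
  steps=[
    [[0, 0, -1.5], [0, 0, 0]],
    [[0, 0, -4], [0, 0, 0]],
    [[0, 0, -5], [0, 0, 0]],
    [[0, 0, -5], [0, 0, 0]],
    [[0, 0, -2], [0, 0, 0]],
    [[0, 0, 0], [0, 0, 0]],
  ],
)

```text
t: 5.7
tool_pos: [0.4859, 0.3394, 0.3532]
tool_rot: [-3.115, -0.365, 0.006]
contact_force: [-0.5, -0.0, -1.6]
opening: 0.0527
```

Run:
```python
from h import *
ci,im=shot("wrist","d1")
o=ctrl.get_obs();print(pose()[0],np.degrees(pose()[1].as_euler("ZYX")),o["contact_force"],o["opening"])
plan(tcp("lower",.06)[0],tcp("lower")[1])
```

```text
[0.4858 0.3393 0.352 ] [  13.345     0.2714 -179.7102] [ 0.1411  0.2197 -1.0102] 0.052465320359819
t 5.75 pos [0.4858 0.3393 0.352 ] shift cm [-3.99 29.74  3.86] rows>= 5.947026568623733 turn deg [-0.97 14.12  5.68] shift cm after turn [-1.94 29.97  3.63]
```

View pics/d1.png

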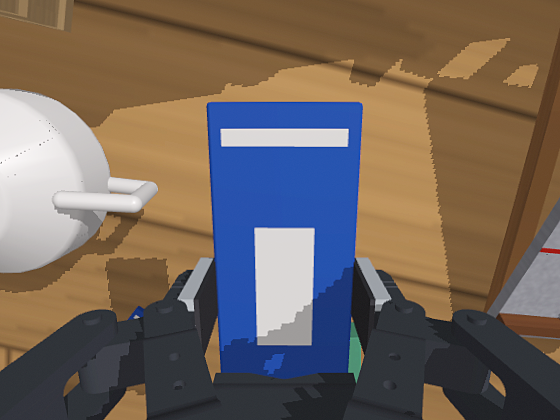

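jog_arm(
  steps=[
    [[-0.7, 3, 0], [0, 0, 0]],
    [[-0.7, 5, 0], [0, 0, 0]],
    [[-0.7, 5, 0], [0, 0, 0]],
    [[-0.7, 5, 0], [0, 0, 0]],
    [[-0.7, 5, 0], [0, 0, 0]],
    [[-0.7, 5, 0], [0, 0, 0]],
    [[0, 1.5, 0], [-0.3, 5, 2]],
    [[0, 0, 0], [-0.3, 5, 2]],
  ],
)

```text
t: 6.55
tool_pos: [0.5086, 0.0383, 0.333]
tool_rot: [-3.108, -0.256, -0.231]
contact_force: [-0.2, 0.3, -1.6]
opening: 0.0525
```

Run:
```python
from h import *
o=ctrl.get_obs();print(pose()[0],np.degrees(pose()[1].as_euler("ZYX")),o["contact_force"],o["opening"])
plan(tcp("lower",.06)[0],tcp("lower")[1])
ci=ctrl.camera_info("wrist");p0,R0=pose();c,d=ray(ci,[(208,103),(362,103),(285,228),(285,346)]);c=R0.inv().apply(c-p0);d=R0.inv().apply(d)
print("edge/marks in tool",c+d*((.161-c[2])/d[:,2])[:,None])
```

```text
[0.5086 0.0383 0.333 ] [   9.3941   -8.5088 -179.8586] [-0.1791  0.3416 -1.5782] 0.05246449938067104
t 6.55 pos [0.5086 0.0383 0.333 ] shift cm [ 0.39 -0.14  2.17] rows>= 0.4347742335493382 turn deg [-0.49  5.34  1.75] shift cm after turn [ 0.19 -0.17  2.2 ]
edge/marks in tool [[ 0.0695 -0.026   0.161 ]
 [ 0.0695  0.0268  0.161 ]
 [ 0.0245  0.0004  0.161 ]
 [-0.0265  0.0005  0.161 ]]
```

jog_arm(
  steps=[
    [[0, 0, 0], [-0.3, 3, 1]],
    [[0, 0, 0], [-0.2, 2.3, 0.8]],
    [[0.2, 0, 1], [0, 0, 0]],
    [[0, 0, 1], [0, 0, 0]],
    [[0, 0, 0], [0, 0, 0]],
  ],
)

```text
t: 7.05
tool_pos: [0.5114, 0.0376, 0.3007]
tool_rot: [-3.097, -0.196, -0.349]
contact_force: [-0.3, 0.7, -2.3]
opening: 0.0529
```

Run:
```python
from h import *
o=ctrl.get_obs();print(pose()[0],np.degrees(pose()[1].as_euler("ZYX")),o["contact_force"],o["opening"])
plan(tcp("lower",.02)[0],tcp("lower")[1])
```

```text
[0.5114 0.0376 0.3007] [   7.2023  -12.8827 -179.7524] [-0.2777  0.7279 -2.3329] 0.05286046402906725
t 7.05 pos [0.5114 0.0376 0.3007] shift cm [ 0.75 -0.27  2.99] rows>= 0.5981762839700226 turn deg [-0.16  0.97 -0.39] shift cm after turn [ 0.7  -0.27  3.  ]
```

jog_arm(
  steps=[
    [[0.4, -0.2, 0.5], [0, 1, -0.4]],
    [[0.3, 0, 0.7], [0, 0, 0]],
    [[0, 0, 0.5], [0, 0, 0]],
    [[0, 0, 0], [0, 0, 0]],
    [[0, 0, 0], [0, 0, 0]],
  ],
)

```text
t: 7.55
tool_pos: [0.523, 0.042, 0.2826]
tool_rot: [-3.093, -0.21, -0.372]
contact_force: [0.0, -0.3, -0.4]
opening: 0.0528
```

Run:
```python
from h import *
o=ctrl.get_obs();print(pose()[0],np.degrees(pose()[1].as_euler("ZYX")),o["contact_force"],o["opening"])
plan(tcp("lower",.0)[0],tcp("lower")[1])
ci,im=shot("wrist","d2")
ci,im=shot("side","d3");cv2.imwrite("pics/d3b.png",cv2.resize(im[150:270,170:330],None,fx=5,fy=5)[:,:,::-1])
```

```text
[0.523  0.042  0.2826] [   7.7298  -13.7332 -179.8138] [ 0.0492 -0.296  -0.3913] 0.052762569882113794
t 7.55 pos [0.523  0.042  0.2826] shift cm [-0.03  0.02  2.96] rows>= 0.5914796148804159 turn deg [-0.22  0.12  0.13] shift cm after turn [-0.04  0.01  2.96]
```

View pics/d2.png

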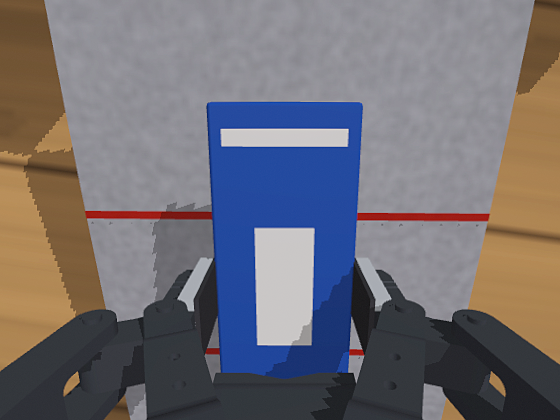

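View pics/d3b.png

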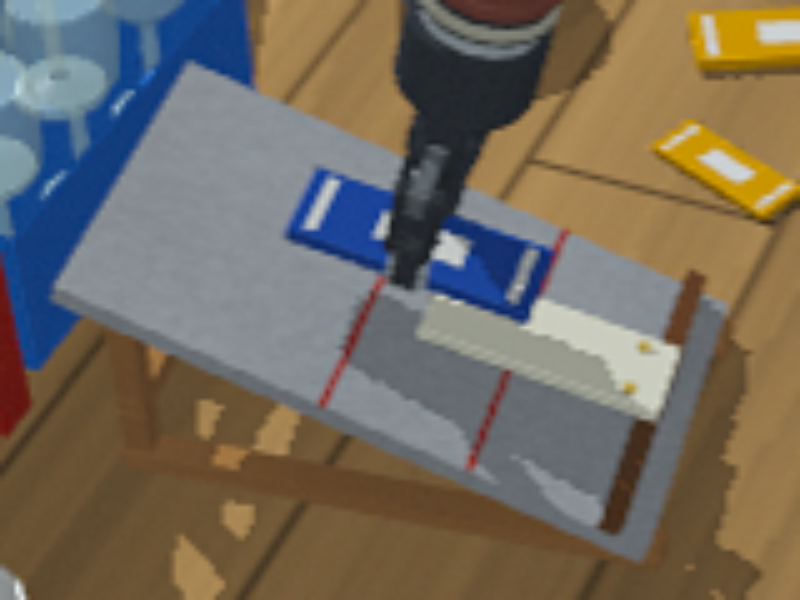

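Run:
```python
from h import *
ci=ctrl.camera_info("wrist")
Y=R.from_euler("z",YAW,degrees=True)
for s,px in((.19,[(85,214.5),(489,217)]),(.105,[(212,351),(357,352)])):
    W=onz(ci,px,.022+s*s20); print(Y.inv().apply(W-O)*1000, "expected x",-160+s*1000*c20)
o=ctrl.get_obs();print(o["contact_force"]);plan(tcp("lower",.0)[0],tcp("lower")[1])
```

```text
[[  19.2626  100.431    86.9838]
 [  18.6604 -101.7436   86.9838]] expected x 18.541597949322608
[[-61.3788  42.6233  57.9121]
 [-61.6331 -42.0351  57.9121]] expected x -61.332274817479615
[ 0.1966  0.0305 -1.4307]
t 7.65 pos [0.5229 0.042  0.2828] shift cm [-0.03  0.02  2.98] rows>= 0.5957924790550895 turn deg [-0.21  0.1   0.12] shift cm after turn [-0.04  0.01  2.98]
```

jog_arm(
  steps=[
    [[0, 0.1, 0.8], [0, 0, 0]],
    [[0, 0, 0.8], [0, 0, 0]],
    [[0, 0, 0.6], [0, 0, 0]],
    [[0, 0, 0], [0, 0, 0]],
  ],
)

```text
t: 8.05
tool_pos: [0.5287, 0.0416, 0.2605]
tool_rot: [-3.093, -0.209, -0.375]
contact_force: [0.4, -0.6, -1.8]
opening: 0.0526
```

Run:
```python
from h import *
o=ctrl.get_obs();print(o["contact_force"],o["wrist_torque"]);plan(tcp("lower",.0)[0],tcp("lower")[1])
```

```text
[ 0.3983 -0.6151 -1.7505] [-0.0387  0.2407  0.0185]
t 8.05 pos [0.5287 0.0416 0.2605] shift cm [-0.05 -0.11  0.67] rows>= 0.13424956654580542 turn deg [-0.19  0.01  0.11] shift cm after turn [-0.06 -0.11  0.67]
```

jog_arm(
  steps=[
    [[-0.05, 0, 0.3], [0, 0, 0]],
    [[0, 0, 0.2], [0, 0, 0]],
    [[0, 0, 0], [0, 0, 0]],
  ],
)

```text
t: 8.35
tool_pos: [0.5295, 0.0417, 0.2546]
tool_rot: [-3.093, -0.209, -0.374]
contact_force: [-0.1, 0.2, -2.1]
opening: 0.0528
```

Run:
```python
from h import *
o=ctrl.get_obs();print(o["contact_force"],o["wrist_torque"]);plan(tcp("lower",.0)[0],tcp("lower")[1])
```

```text
[-0.0562  0.1943 -2.0937] [-0.0803  0.1458 -0.0071]
t 8.35 pos [0.5295 0.0417 0.2546] shift cm [ 0.01 -0.11  0.09] rows>= 0.021703455410543318 turn deg [-0.2   0.05  0.11] shift cm after turn [ 0.01 -0.11  0.09]
```

No contact yet (load still about the tile's weight); go on in millimetres.

jog_arm(
  steps=[
    [[0, 0, 0.15], [0, 0, 0]],
    [[0, 0, 0], [0, 0, 0]],
  ],
)

```text
t: 8.55
tool_pos: [0.5301, 0.0417, 0.2538]
tool_rot: [-3.093, -0.209, -0.376]
contact_force: [0.2, 0.4, -1.4]
opening: 0.0528
```

Run:
```python
from h import *
o=ctrl.get_obs();print(o["contact_force"],o["wrist_torque"]);plan(tcp("lower",.0)[0],tcp("lower")[1])
```

```text
[ 0.2432  0.4048 -1.3982] [0.0163 0.1758 0.0292]
t 8.55 pos [0.5301 0.0417 0.2538] shift cm [-0.03 -0.11 -0.01] rows>= 0.022653680782110486 turn deg [-0.18 -0.01  0.11] shift cm after turn [-0.03 -0.11 -0.01]
```

jog_arm(
  steps=[
    [[0, 0, 0.15], [0, 0, 0]],
    [[0, 0, 0.1], [0, 0, 0]],
    [[0, 0, 0], [0, 0, 0]],
  ],
)

```text
t: 8.85
tool_pos: [0.5309, 0.0418, 0.2542]
tool_rot: [-3.093, -0.21, -0.373]
contact_force: [0.1, -0.2, -1.9]
opening: 0.0524
```

Run:
```python
from h import *
o=ctrl.get_obs();print(o["contact_force"],o["wrist_torque"]);plan(tcp("lower",.0)[0],tcp("lower")[1])
```

```text
[ 0.1041 -0.2447 -1.8665] [-0.0221  0.195  -0.003 ]
t 8.85 pos [0.5309 0.0418 0.2542] shift cm [-0.11 -0.12  0.01] rows>= 0.023076416073395466 turn deg [-0.18  0.08  0.15] shift cm after turn [-0.11 -0.12  0.01]
```

Run:
```python
from h import *
for i in range(2):
    ci,im=shot("side","d4"); print(ctrl.get_obs()["tool_pos"],ctrl.get_obs()["contact_force"],ctrl.get_obs()["q"])
cv2.imwrite("pics/d4b.png",cv2.resize(im[170:250,210:310],None,fx=8,fy=8,interpolation=cv2.INTER_CUBIC)[:,:,::-1][:600])
```

```text
[0.531  0.0418 0.2542] [ 0.2346 -0.2382 -1.594 ] [-0.0716 -0.0808  2.0141  0.0621  0.9738  1.3347]
[0.5309 0.0418 0.2539] [ 0.9876  0.5011 -1.4302] [-0.0716 -0.0805  2.0144  0.0622  0.9736  1.3347]
```

View pics/d4b.png

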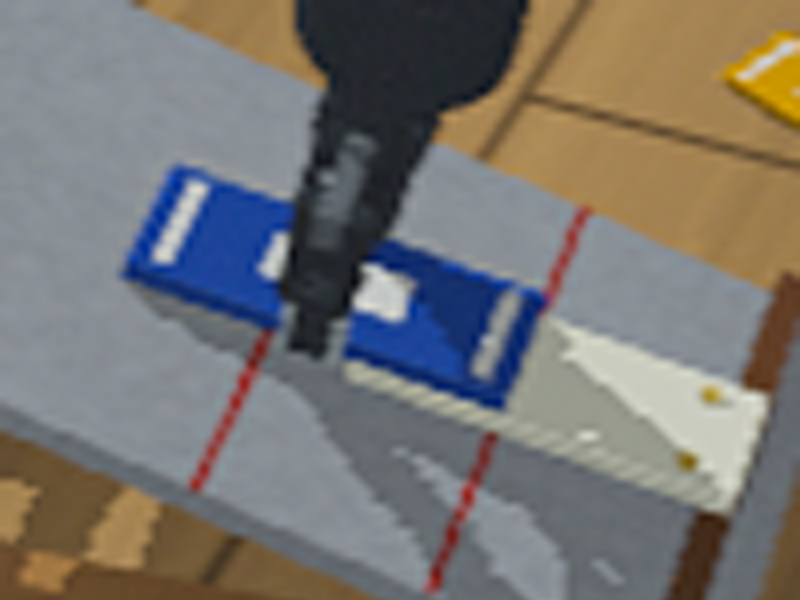

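jog_arm(
  steps=[
    [[-0.1, 0, 0.3], [0, 0, 0]],
  ],
)

```text
t: 9.05
tool_pos: [0.5312, 0.0418, 0.2537]
tool_rot: [-3.093, -0.211, -0.373]
contact_force: [-23.4, -1.3, 33.5]
opening: 0.0528
```

Run:
```python
from h import *
o=ctrl.get_obs();print(o["contact_force"],o["wrist_torque"]);plan(tcp("lower",.0)[0],tcp("lower")[1])
```

```text
[-23.4434  -1.2946  33.541 ] [0.095  2.5334 0.0577]
t 9.05 pos [0.5312 0.0418 0.2537] shift cm [-0.13 -0.12 -0.05] rows>= 0.025763970552649923 turn deg [-0.19  0.1   0.17] shift cm after turn [-0.13 -0.12 -0.05]
```

jog_arm(
  steps=[
    [[0, 0, 0], [0, 0, 0]],
  ],
)

```text
t: 9.15
tool_pos: [0.5315, 0.0418, 0.2548]
tool_rot: [-3.093, -0.211, -0.375]
contact_force: [-0.1, -0.3, -1.7]
opening: 0.0527
```

Run:
```python
from h import *
o=ctrl.get_obs();print(o["contact_force"],o["wrist_torque"]);plan(tcp("lower",.0)[0],tcp("lower")[1])
ci,im=shot("side","d5")
cv2.imwrite("pics/d5b.png",cv2.resize(im[170:250,210:310],None,fx=8,fy=8,interpolation=cv2.INTER_CUBIC)[:,:,::-1][:600])
ci,im=shot("wrist","d6")
```

```text
[-0.1201 -0.3194 -1.6923] [-0.053   0.1487 -0.0075]
t 9.15 pos [0.5315 0.0418 0.2548] shift cm [-0.19 -0.13  0.05] rows>= 0.03723277625260375 turn deg [-0.18  0.03  0.18] shift cm after turn [-0.19 -0.12  0.05]
```

View pics/d5b.png

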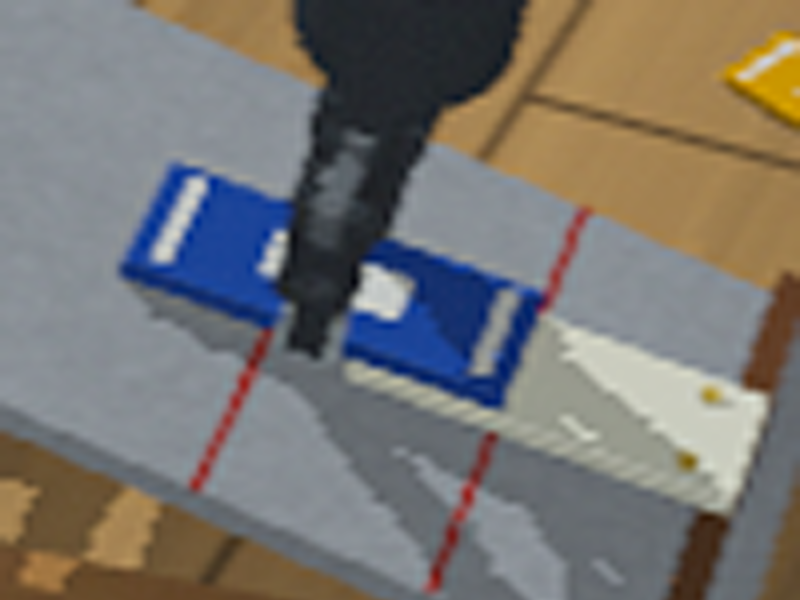

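View pics/d6.png

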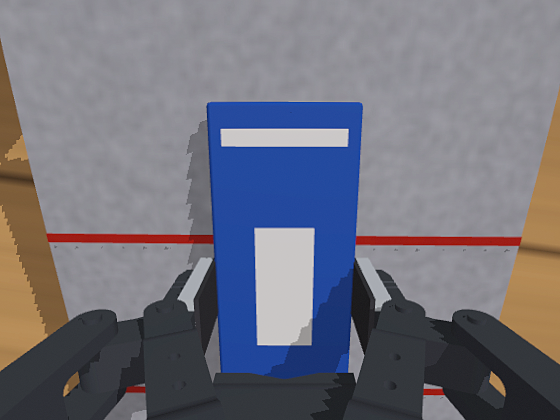

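jog_arm(
  fingers=0.5,
  steps=[
    [[0, 0, 0], [0, 0, 0]],
    [[0, 0, 0], [0, 0, 0]],
    [[0, 0, 0], [0, 0, 0]],
    [[0, 0, 0], [0, 0, 0]],
  ],
)

```text
t: 9.65
tool_pos: [0.5315, 0.0418, 0.2533]
tool_rot: [-3.093, -0.21, -0.375]
contact_force: [-0.4, -0.1, -0.4]
opening: 0.0637
```

Run:
```python
from h import *
o=ctrl.get_obs();print(o["contact_force"],o["wrist_torque"],o["opening"]);plan(tcp("lower",.0)[0],tcp("lower")[1])
ci,im=shot("side","d7")
cv2.imwrite("pics/d7b.png",cv2.resize(im[170:250,210:310],None,fx=8,fy=8,interpolation=cv2.INTER_CUBIC)[:,:,::-1][:600])
ci,im=shot("wrist","d8")
```

```text
[-0.3542 -0.1084 -0.427 ] [0.0256 0.1634 0.069 ] 0.06365782074616358
t 9.65 pos [0.5315 0.0418 0.2533] shift cm [-0.15 -0.13 -0.09] rows>= 0.030128402570304847 turn deg [-0.18  0.01  0.16] shift cm after turn [-0.15 -0.13 -0.09]
```

View pics/d7b.png

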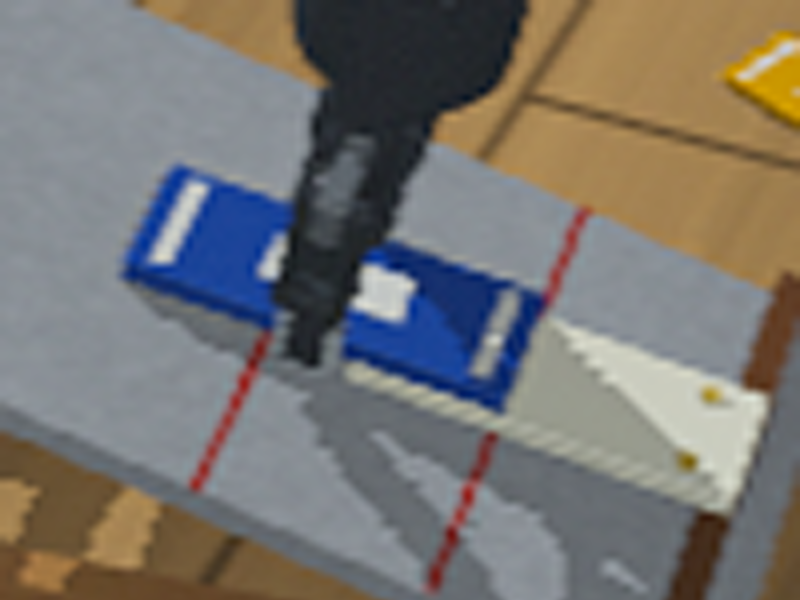

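View pics/d8.png

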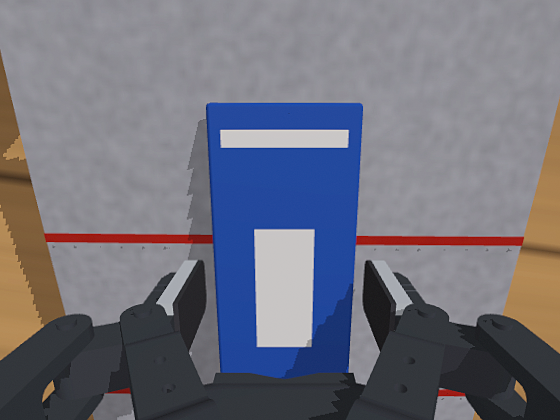

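jog_arm(
  fingers=0.65,
  steps=[
    [[0, 0, -0.5], [0, 0, 0]],
    [[0, 0, -2], [0, 0, 0]],
    [[0, 0, -4], [0, 0, 0]],
    [[0, 0, -5], [0, 0, 0]],
    [[0, 0, -3], [0, 0, 0]],
    [[0, 0, 0], [0, 0, 0]],
  ],
)

```text
t: 10.35
tool_pos: [0.4952, 0.0366, 0.3991]
tool_rot: [-3.093, -0.21, -0.37]
contact_force: [0.0, 1.0, 0.7]
opening: 0.0705
```

Run:
```python
from h import *
import pickle
ci,im=shot("wrist","e1"); pickle.dump(ci,open("e1.pkl","wb"))
plan([.478,-.348,.36],tilerot(26.2))
```

```text
t 10.4 pos [0.4952 0.0366 0.3971] shift cm [-7.56 37.88  1.86] rows>= 7.576664245496279 turn deg [  1.97 -13.41 -18.34] shift cm after turn [-18.52  33.75   3.71]
```

View pics/e1.png

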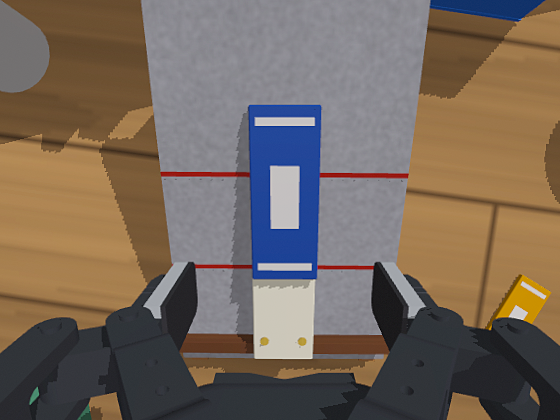

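```bash
cat >> h.py <<'E'
def seatcheck(ci,im,which,col):
    p,Rt=seat(which); M=Rt.as_matrix()@np.diag([1,-1,-1]) # tile axes
    c=max(blobs(im,*col,amin=1000),key=cv2.contourArea).reshape(-1,2)
    o,d=ray(ci,c); o=M.T@(o-p); d=d@M
    q=(o+d*((.009-o[2])/d[:,2])[:,None])[:,:2]*1000
    (x,y),(w,h),a=cv2.minAreaRect(q.astype(np.float32))
    if w<h: w,h,a=h,w,a+90
    print(which,"seat frame mm: x %.1f y %.1f size %.1f x %.1f angle %.2f"%(x,y,w,h,(a+90)%180-90),"xr",q[:,0].min(),q[:,0].max())
def lines(ci,px,s):
    W=onz(ci,px,.022+s*s20); print("line local mm",(R.from_euler("z",YAW,degrees=True).inv().apply(W-O)*1000).round(1).tolist(),"exp x",-160+s*1000*c20)
E
python3 - <<'E'
from h import *
import pickle
ci=pickle.load(open("e1.pkl","rb")); im=cv2.imread("pics/e1.png")[:,:,::-1].copy()
seatcheck(ci,im,"lower",BL)
lines(ci,[(161,174),(408,176)],.19);lines(ci,[(177,266.5),(397,268)],.105)
E
```

```text
lower seat frame mm: x 1.5 y -0.9 size 138.4 x 53.4 angle 0.19 xr -67.79850311109358 70.76245728985317
line local mm [[19.2, 99.3, 87.0], [18.3, -101.2, 87.0]] exp x 18.541597949322608
line local mm [[-61.5, 95.1, 57.9], [-62.0, -102.1, 57.9]] exp x -61.332274817479615
```

jog_arm(
  steps=[
    [[0, 2, 0], [0.7, -4.7, -6.4]],
    [[0, 3, 0], [0.7, -4.7, -6.4]],
    [[0, 3, 0], [0.7, -4.7, -6.4]],
    [[-2, 4.5, 0], [0, 0, 0]],
    [[-3, 4.5, 0], [0, 0, 0]],
    [[-3, 4.5, 0], [0, 0, 0]],
    [[-3, 4.5, 0], [0, 0, 0]],
    [[0, 0, 0], [0, 0, 0]],
  ],
)

```text
t: 11.2
tool_pos: [0.5039, -0.2442, 0.3828]
tool_rot: [-3.033, -0.763, 0.059]
contact_force: [-0.1, -0.0, -0.6]
opening: 0.0704
```

Run:
```python
from h import *
plan([.478,-.348,.36],tilerot(26.2))
```

```text
t 11.2 pos [ 0.5039 -0.2442  0.3828] shift cm [-7.12  7.97  2.34] rows>= 1.5941844733432657 turn deg [-1.26  1.93  2.05] shift cm after turn [-6.91  8.17  2.28]
```

jog_arm(
  steps=[
    [[-3, 3.5, 1], [-1.3, 1.9, 2]],
    [[-3, 3.5, 1], [0, 0, 0]],
    [[-1.2, 1.2, 0.5], [0, 0, 0]],
    [[0, 0, 0], [0, 0, 0]],
    [[0, 0, 0], [0, 0, 0]],
  ],
)

```text
t: 11.7
tool_pos: [0.4761, -0.3487, 0.3482]
tool_rot: [-3.048, -0.709, 0.007]
contact_force: [0.4, 0.4, 0.2]
opening: 0.0704
```

Run:
```python
from h import *
ci,im=shot("wrist","f1")
for c in blobs(im,*OC,amin=1000): print("ochre",rect(ci,c,0.009))
plan([.478,-.348,.25],tilerot(26.2))
```

```text
ochre (array([ 529.3264, -493.5161,   60.7994,   57.9092]), 56.747779846191406)
ochre (array([ 475.7264, -353.4923,  139.3418,   54.351 ]), 26.527442932128906)
ochre (array([ 473.2322, -209.4477,   97.0113,   37.3961]), -23.448951721191406)
t 11.75 pos [ 0.4762 -0.3484  0.3481] shift cm [0.2  0.18 9.81] rows>= 1.9620739410237882 turn deg [-0.76  0.11  0.03] shift cm after turn [0.18 0.05 9.81]
```

View pics/f1.png

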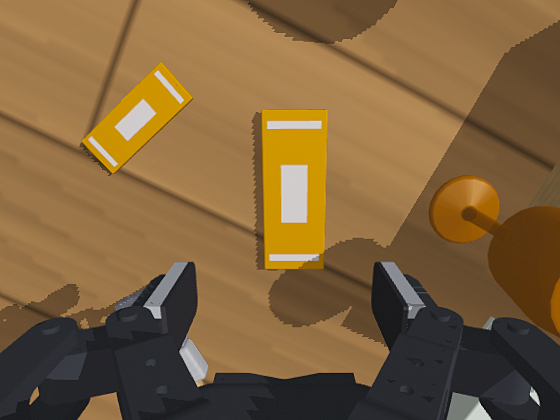

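Run:
```python
from h import *
plan([.4757,-.3535,.25],tilerot(26.5))
```

```text
t 11.75 pos [ 0.4762 -0.3484  0.3481] shift cm [-0.25  0.57  9.81] rows>= 1.9612154791744594 turn deg [-0.76  0.11 -0.27] shift cm after turn [-0.27  0.44  9.81]
```

jog_arm(
  steps=[
    [[-0.3, 0.5, 3], [-0.8, 0, -0.3]],
    [[0, 0, 4], [0, 0, 0]],
    [[0, 0, 4], [0, 0, 0]],
    [[0, 0, 3], [0, 0, 0]],
    [[0, 0, 1.5], [0, 0, 0]],
    [[0, 0, 0], [0, 0, 0]],
  ],
)

```text
t: 12.35
tool_pos: [0.4817, -0.3465, 0.1939]
tool_rot: [3.045, 0.738, 0.009]
contact_force: [-0.8, 0.6, 0.1]
opening: 0.0705
```

Run:
```python
from h import *
ci,im=shot("wrist","f2")
plan([.4757,-.3535,.17],tilerot(26.5))
```

```text
t 12.4 pos [ 0.4821 -0.3469  0.1952] shift cm [-0.88  0.27  2.52] rows>= 0.5041135272688368 turn deg [ 0.63 -0.26  0.73] shift cm after turn [-0.87  0.31  2.52]
```

View pics/f2.png

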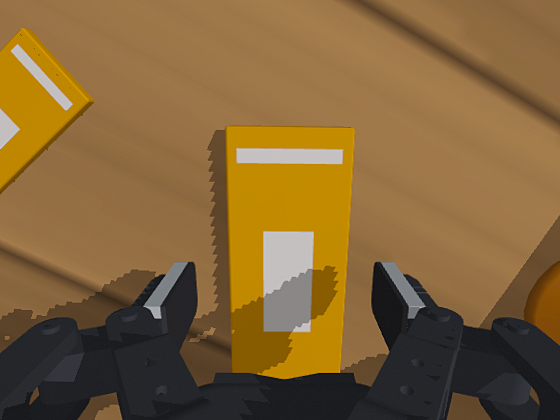

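jog_arm(
  steps=[
    [[-0.5, 0.2, 0.6], [0.6, -0.3, 0.7]],
    [[-0.4, 0.1, 0.6], [0, 0, 0]],
    [[0, 0, 0.5], [0, 0, 0]],
    [[0, 0, 0], [0, 0, 0]],
  ],
)

```text
t: 12.8
tool_pos: [0.4774, -0.3557, 0.1835]
tool_rot: [3.049, 0.719, 0.007]
contact_force: [-0.4, 1.1, -0.1]
opening: 0.0706
```

Run:
```python
from h import *
plan([.4757,-.3535,.17],tilerot(26.5))
```

```text
t 12.8 pos [ 0.4774 -0.3557  0.1835] shift cm [-0.06 -0.28  1.35] rows>= 0.2695041573196624 turn deg [ 0.56 -0.15  0.02] shift cm after turn [-0.05 -0.27  1.35]
```

jog_arm(
  steps=[
    [[-0.1, -0.2, 0.6], [0.5, -0.1, 0]],
    [[0, 0, 0.6], [0, 0, 0]],
    [[0, 0, 0.3], [0, 0, 0]],
    [[0, 0, 0], [0, 0, 0]],
  ],
)

```text
t: 13.2
tool_pos: [0.4756, -0.3549, 0.1682]
tool_rot: [3.057, 0.719, 0.003]
contact_force: [-0.1, 0.0, -0.0]
opening: 0.0706
```

Run:
```python
from h import *
plan([.4757,-.3535,.17],tilerot(26.5));print(ctrl.get_obs()["contact_force"])
```

```text
t 13.2 pos [ 0.4756 -0.3549  0.1682] shift cm [ 0.07 -0.12 -0.18] rows>= 0.03562186382993737 turn deg [ 0.11 -0.08 -0.02] shift cm after turn [ 0.07 -0.12 -0.18]
[-0.1457  0.0224 -0.0128]
```

jog_arm(
  fingers=-1,
  grip_force=40,
  steps=[
    [[0.1, -0.1, -0.2], [0, 0, 0]],
    [[0, 0, 0], [0, 0, 0]],
    [[0, 0, 0], [0, 0, 0]],
    [[0, 0, 0], [0, 0, 0]],
    [[0, 0, 0], [0, 0, 0]],
  ],
)

```text
t: 13.7
tool_pos: [0.4763, -0.3534, 0.1705]
tool_rot: [3.056, 0.72, 0.003]
contact_force: [0.1, -0.4, -0.4]
opening: 0.053
```

Run:
```python
from h import *
plan([.4757,-.3535,.17],tilerot(26.5));print(ctrl.get_obs()["contact_force"],ctrl.get_obs()["opening"])
```

```text
t 13.7 pos [ 0.4763 -0.3534  0.1705] shift cm [-0.06 -0.01  0.05] rows>= 0.011697207795214125 turn deg [ 0.13 -0.08 -0.  ] shift cm after turn [-0.06 -0.01  0.05]
[ 0.103  -0.4003 -0.3636] 0.052970607546885096
```

jog_arm(
  steps=[
    [[0, 0, -1.5], [0, 0, 0]],
    [[0, 0, -4], [0, 0, 0]],
    [[0, 0, -5], [0, 0, 0]],
    [[0, 0, -5], [0, 0, 0]],
    [[0, 0, -5], [0, 0, 0]],
    [[0, 0, -1], [0, 0, 0]],
  ],
)

```text
t: 14.3
tool_pos: [0.4744, -0.3517, 0.3911]
tool_rot: [-3.052, -0.718, 0.005]
contact_force: [0.0, -1.1, -0.7]
opening: 0.0529
```

Run:
```python
from h import *
ci,im=shot("wrist","f3"); p0,R0=pose()
c=max(blobs(im,*OC,amin=1000),key=cv2.contourArea).reshape(-1,2)
c=c[c[:,1]<160]; o,d=ray(ci,c);o=R0.inv().apply(o-p0);d=R0.inv().apply(d);q=o+d*((.161-o[2])/d[:,2])[:,None]
print("top edge x %.4f y %.4f %.4f"%(q[:,0].max(),q[:,1].min(),q[:,1].max()))
plan(tcp("upper",.06)[0],tcp("upper")[1]);print(ctrl.get_obs()["contact_force"],ctrl.get_obs()["opening"])
```

```text
top edge x 0.0691 y -0.0267 0.0273
t 14.35 pos [ 0.4744 -0.3517  0.3904] shift cm [ 28.76 -30.68   5.1 ] rows>= 6.136594419258188 turn deg [-2.7  13.91 18.75] shift cm after turn [ 15.57 -38.37   8.91]
[ 1.1166 -0.5398 -0.1382] 0.052313493124987696
```

View pics/f3.png

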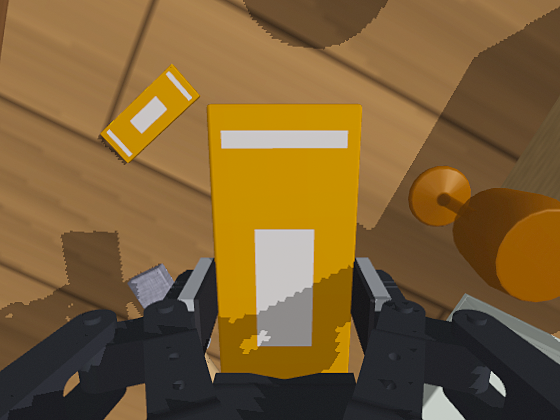

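jog_arm(
  steps=[
    [[2.5, -2.7, 0], [0, 0, 0]],
    [[4.4, -4.7, 0], [0, 0, 0]],
    [[4.4, -4.7, 0], [0, 0, 0]],
    [[4.4, -4.7, 0], [0, 0, 0]],
    [[4.4, -4.7, 0], [0, 0, 0]],
    [[4, -4.3, 0], [-0.7, 3.5, 4.7]],
    [[0, 0, 0], [-0.7, 3.5, 4.7]],
    [[0, 0, 0], [-0.7, 3.5, 4.7]],
  ],
)

```text
t: 15.15
tool_pos: [0.5558, -0.0676, 0.3803]
tool_rot: [-3.093, -0.314, -0.268]
contact_force: [-1.0, -0.4, -1.6]
opening: 0.0525
```

Run:
```python
from h import *
plan(tcp("upper",.04)[0],tcp("upper")[1])
```

```text
t 15.15 pos [ 0.5558 -0.0676  0.3803] shift cm [  5.57 -10.83   6.95] rows>= 2.1662666978109746 turn deg [-1.03  3.93  3.9 ] shift cm after turn [  4.33 -11.29   7.1 ]
```

jog_arm(
  steps=[
    [[0, -2, 0], [-1, 3.9, 3.9]],
    [[1.5, -3.7, 0], [0, 0, 0]],
    [[1.5, -3.7, 1], [0, 0, 0]],
    [[1.3, -2.2, 1.5], [0, 0, 0]],
    [[0, 0, 1.5], [0, 0, 0]],
    [[0, 0, 0], [0, 0, 0]],
    [[0, 0, 0], [0, 0, 0]],
  ],
)

```text
t: 15.85
tool_pos: [0.5857, 0.0587, 0.3361]
tool_rot: [-3.097, -0.198, -0.344]
contact_force: [0.6, -0.3, -1.1]
opening: 0.0528
```

Run:
```python
from h import *
plan(tcp("upper",.03)[0],tcp("upper")[1])
```

```text
t 15.85 pos [0.5857 0.0587 0.3361] shift cm [0.94 0.84 2.67] rows>= 0.5349863225334239 turn deg [-0.23  1.17 -0.31] shift cm after turn [0.88 0.84 2.7 ]
```

jog_arm(
  steps=[
    [[0.5, 0.5, 0.5], [-0.2, 1.2, -0.3]],
    [[0.4, 0.4, 1], [0, 0, 0]],
    [[0, 0, 1], [0, 0, 0]],
    [[0, 0, 0], [0, 0, 0]],
    [[0, 0, 0], [0, 0, 0]],
  ],
)

```text
t: 16.35
tool_pos: [0.6025, 0.0474, 0.3122]
tool_rot: [-3.097, -0.198, -0.38]
contact_force: [0.5, 0.1, -1.1]
opening: 0.053
```

Run:
```python
from h import *
import pickle
plan(tcp("upper",.0)[0],tcp("upper")[1])
ci,im=shot("wrist","g1");pickle.dump(ci,open("g1.pkl","wb"))
ci,im=shot("side","g2");cv2.imwrite("pics/g2b.png",cv2.resize(im[150:270,170:330],None,fx=5,fy=5)[:,:,::-1])
```

```text
t 16.35 pos [0.6025 0.0474 0.3122] shift cm [-0.03 -0.52  3.01] rows>= 0.6022206248496421 turn deg [ 0.11 -0.13 -0.27] shift cm after turn [-0.02 -0.51  3.01]
```

View pics/g1.png

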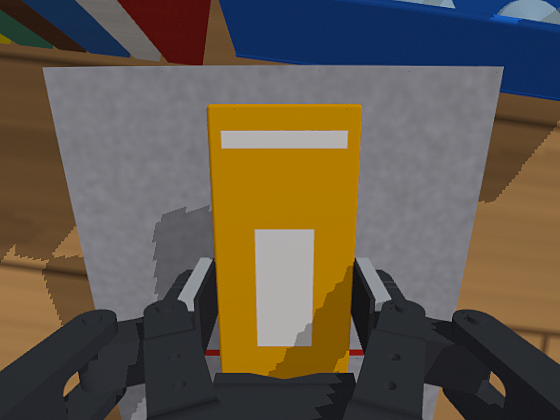

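View pics/g2b.png

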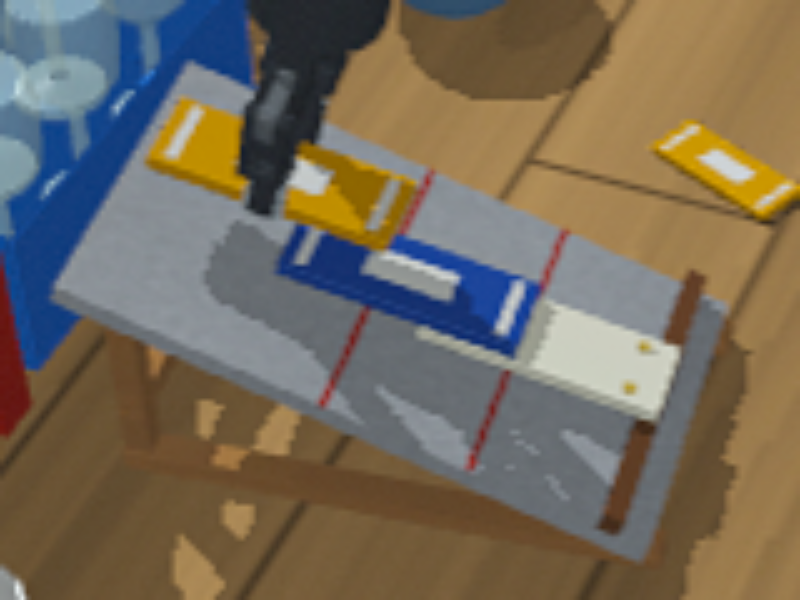

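jog_arm(
  steps=[
    [[0, -0.4, 0.5], [0, 0, -0.2]],
    [[0, 0, 0.8], [0, 0, 0]],
    [[0, 0, 0.7], [0, 0, 0]],
    [[0, 0, 0], [0, 0, 0]],
    [[0, 0, 0], [0, 0, 0]],
  ],
)

```text
t: 16.95
tool_pos: [0.607, 0.0532, 0.2919]
tool_rot: [-3.097, -0.206, -0.382]
contact_force: [-0.8, -0.0, -1.0]
opening: 0.0526
```

Run:
```python
from h import *
plan(tcp("upper",.0)[0],tcp("upper")[1]);print(ctrl.get_obs()["contact_force"])
ci,im=shot("wrist","g3")
```

```text
t 16.95 pos [0.607  0.0532 0.2919] shift cm [-0.04  0.    0.92] rows>= 0.1839812377726328 turn deg [ 0.09 -0.2   0.02] shift cm after turn [-0.03  0.01  0.92]
[-0.8479 -0.0259 -1.0113]
```

View pics/g3.png

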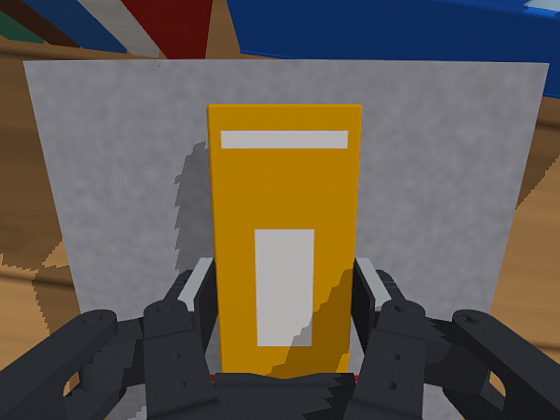

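jog_arm(
  steps=[
    [[0, 0, 0.4], [0, -0.2, 0]],
    [[0, 0, 0.25], [0, 0, 0]],
    [[0, 0, 0], [0, 0, 0]],
  ],
)

```text
t: 17.3
tool_pos: [0.6087, 0.0534, 0.2855]
tool_rot: [-3.098, -0.206, -0.377]
contact_force: [-0.0, -0.3, -2.3]
opening: 0.0529
```

Run:
```python
from h import *
plan(tcp("upper",.0)[0],tcp("upper")[1]);print(ctrl.get_obs()["contact_force"])
```

```text
t 17.3 pos [0.6087 0.0534 0.2855] shift cm [-0.04  0.    0.25] rows>= 0.05059163435823388 turn deg [ 0.1  -0.01  0.02] shift cm after turn [-0.04  0.    0.25]
[-0.0476 -0.3234 -2.3148]
```

jog_arm(
  steps=[
    [[0, 0, 0.2], [0, 0, 0]],
  ],
)

```text
t: 17.4
tool_pos: [0.6093, 0.0534, 0.2838]
tool_rot: [-3.098, -0.206, -0.378]
contact_force: [0.3, 0.5, -1.9]
opening: 0.0529
```

Run:
```python
from h import *
plan(tcp("upper",.0)[0],tcp("upper")[1]);print(ctrl.get_obs()["contact_force"])
```

```text
t 17.4 pos [0.6093 0.0534 0.2838] shift cm [-0.07 -0.01  0.08] rows>= 0.015074364220210242 turn deg [ 0.1  -0.05  0.02] shift cm after turn [-0.07 -0.01  0.08]
[ 0.2895  0.5294 -1.9301]
```

jog_arm(
  steps=[
    [[-0.05, 0, 0.12], [0, 0, 0]],
  ],
)

```text
t: 17.5
tool_pos: [0.6093, 0.0534, 0.2831]
tool_rot: [-3.098, -0.206, -0.378]
contact_force: [-4.1, -0.5, 5.3]
opening: 0.0527
```

Run:
```python
from h import *
plan(tcp("upper",.0)[0],tcp("upper")[1]);print(ctrl.get_obs()["contact_force"])
```

```text
t 17.5 pos [0.6093 0.0534 0.2831] shift cm [-0.05 -0.01  0.01] rows>= 0.009138485296412941 turn deg [ 0.1  -0.06  0.02] shift cm after turn [-0.05 -0.01  0.01]
[-4.1381 -0.5048  5.3321]
```

Contact with 7 N at the nominal seat height; release.

jog_arm(
  fingers=0.5,
  steps=[
    [[0, 0, 0], [0, 0, 0]],
    [[0, 0, 0], [0, 0, 0]],
    [[0, 0, 0], [0, 0, 0]],
    [[0, 0, 0], [0, 0, 0]],
  ],
)

```text
t: 17.9
tool_pos: [0.6099, 0.0533, 0.2846]
tool_rot: [-3.097, -0.206, -0.384]
contact_force: [0.5, -0.3, 0.6]
opening: 0.0639
```

Run:
```python
from h import *
o=ctrl.get_obs();print(o["contact_force"],o["opening"])
ci,im=shot("side","g4");cv2.imwrite("pics/g4b.png",cv2.resize(im[150:270,170:330],None,fx=5,fy=5)[:,:,::-1])
```

```text
[ 0.4529 -0.3289  0.569 ] 0.06391593626165452
```

View pics/g4b.png

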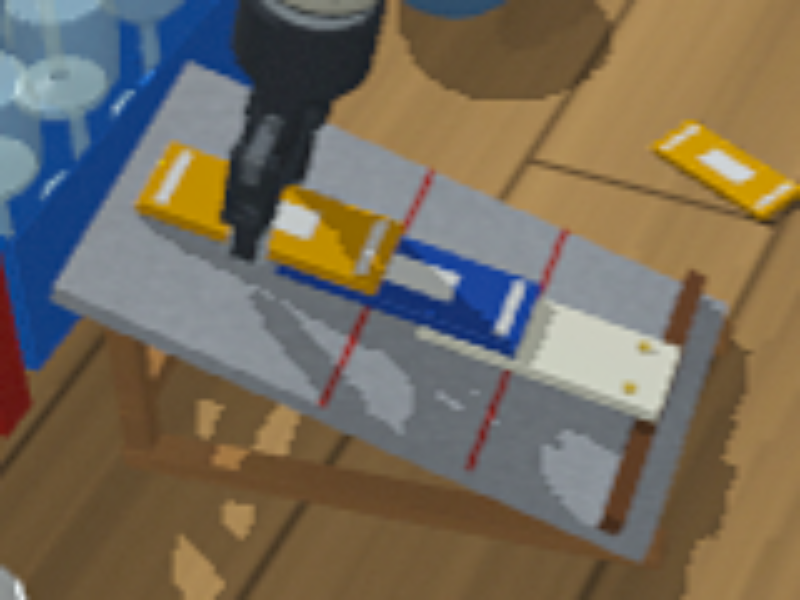

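The ochre tile lies over the blue, its lower edge (crop ~390,290) at the upper red line. Next I retreat along the tool axis and measure.

jog_arm(
  fingers=0.65,
  steps=[
    [[0, 0, -0.5], [0, 0, 0]],
    [[0, 0, -2], [0, 0, 0]],
    [[0, 0, -4], [0, 0, 0]],
    [[0, 0, -5], [0, 0, 0]],
    [[0, 0, -3], [0, 0, 0]],
    [[-4, 0, 0], [0, 0, 0]],
    [[-3, 0, 0], [0, 0, 0]],
    [[0, 0, 0], [0, 0, 0]],
  ],
)

```text
t: 18.75
tool_pos: [0.5041, 0.0396, 0.4166]
tool_rot: [-3.097, -0.206, -0.388]
contact_force: [-0.3, 0.5, 0.1]
opening: 0.0706
```

Run:
```python
from h import *
ci,im=shot("wrist","h1")
seatcheck(ci,im,"upper",OC); 
c=max(blobs(im,*BL,amin=1000),key=cv2.contourArea);print("blue bbox px",cv2.boundingRect(c))
p,Rt=seat("lower");M=Rt.as_matrix()@np.diag([1,-1,-1])
print("pred lower-edge blue",proj(ci,[p+M@[-.07,y,.009] for y in(.027,-.027)]),"ochre",proj(ci,[seat("upper")[0]+M@[-.07,y,.009] for y in(.027,-.027)]))
ci,im=shot("side","h2");cv2.imwrite("pics/h2b.png",cv2.resize(im[150:270,170:330],None,fx=5,fy=5)[:,:,::-1])
shot("scene","h3"); print(pose()[0],ctrl.get_obs()["t"],ctrl.get_obs()["dq"])
```

```text
upper seat frame mm: x -0.1 y -0.6 size 138.8 x 53.4 angle 0.06 xr -69.48049759067801 69.30703959333512
blue bbox px (252, 200, 65, 89)
pred lower-edge blue [[251.9598 290.7098]
 [313.1849 290.666 ]] ochre [[248.768  199.6346]
 [316.4352 199.6539]]
[0.5065 0.0396 0.4172] 18.9 [ 0.0034  0.0246 -0.0128  0.0002  0.0002 -0.0016]
```

View pics/h1.png

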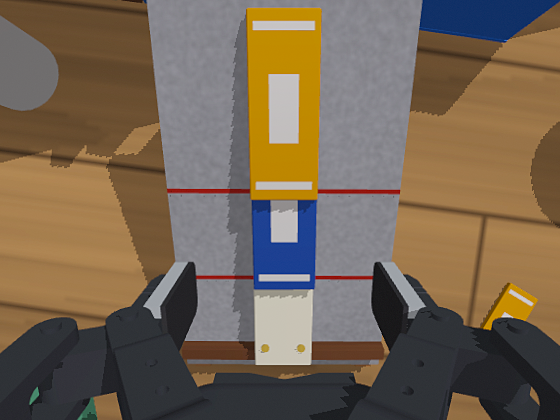

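View pics/h2b.png

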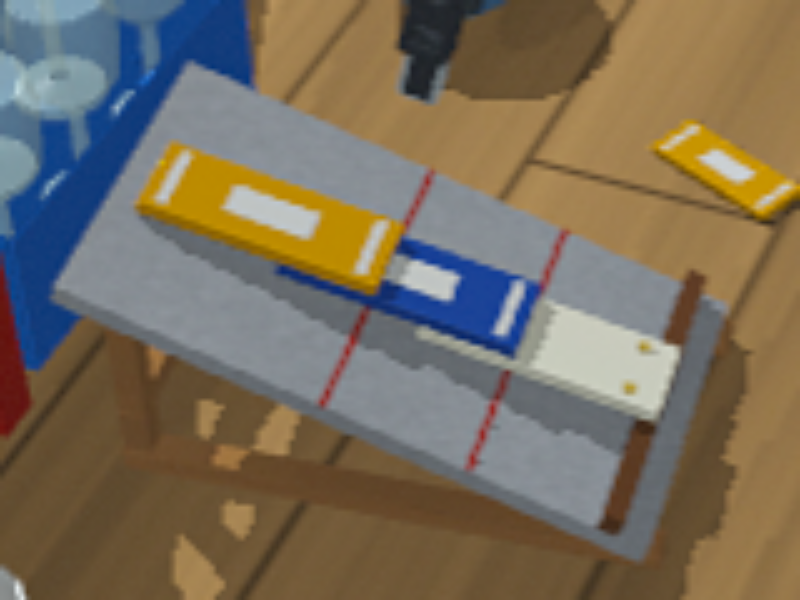

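View pics/h3.png

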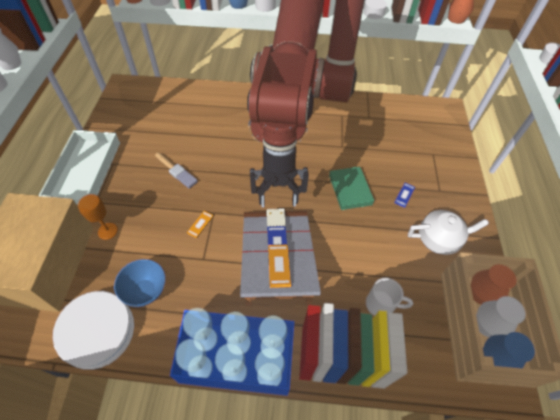

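h1 shows the ochre lower edge at row 200 (predicted 199.6) and the blue lower edge at row 289 (predicted 290.7). In h3 every bystander stands where it did, and the arm is clear, so I hand in.

```bash
python3 -c "
from station import ctrl
print(ctrl.finish_job())"
```

```text
the job is handed in; nothing more can be done
None
```

I laid the blue tile over the cream one at the lower red line, then the ochre tile over the blue at the upper line. I pressed each into contact, released it, and handed the job in at about 19 s.

| Tile | Along slope | Sideways | Angle | When measured |
|---|---|---|---|---|
| Blue | +1.5 mm | −0.9 mm | 0.2° | just after its release |
| Ochre | −0.1 mm | −0.6 mm | 0.06° | final wrist view |

- **Blue after the ochre was laid:** its lower edge was still within about 2 px (1–2 mm) of the predicted place.
- **Height:** I did not measure it directly. I judged it from the tool height at contact and from the tiles' apparent size (about 138.5 mm measured against 140), both of which fit the seats.
- **Bystanders:** in the last scene picture all of them stand where they began, judged by eye, and the gripper was clear of everything.
- **Hard press:** while setting the blue tile down, one press peaked at about 41 N on the wrist sensor before I relaxed it. The load went through the gripped tile, not the gripper's body, and the tile did not visibly shift. The ochre tile went down with about 7 N.

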